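# Nest the picking trays on the sloped stand

### The job

Put the two loose nose-ended picking trays away on the sloped stand: nest one in the tray that is already on the stand's sliding carriage and the other in that one, each turned so its nose lies over the nose below and pushed fully home. Press gently, and leave the square-ended tray, the fossils and the other things on the bench where they are.

Things in the scene. Friction and masses are not known exactly. Their poses are not given: they have to be found in the camera images.
- tray_a: One of two identical loose steel picking trays, upright, 0.11-0.23 kg. Rim 126 mm long (x -64 to +62 mm), 66 wide, 44 high. The +x end is square with small chamfers, sides parallel from x -22 to +54, then tapering to a blunt nose 28 mm wide at the -x end. Origin: centre of underside; x to the square end, z up out of the mouth. Starts at one of three places, any heading within 2 rad of world x
- tray_a_rim (a point): Middle of tray_a's mouth, 44 mm above its origin. Walls 3 mm thick, flared: the outline shrinks 0.2 mm all round per mm going down (48 mm wide at the base). Floor 3 mm. Three stacking lugs stick out 6 mm outside, undersides 20 mm above the base, 5 mm thick: one on the rear end, one on each slanting nose wall; the parallel sides are free for fingers
- tray_b: The other loose tray: same shape, mass, axes and origin as tray_a. Fully nested, a tray's lugs rest on the rim of the tray below and it stands 24 mm higher than that one, with just under 2 mm of play each way (about 5 mm when the base first enters the mouth). It goes home only with both noses the same way. Below the lower rim the sides are covered, so hold it by its upper 20 mm
- tray_b_rim (a point): Middle of tray_b's mouth, 44 mm above its origin
- deck: Sloping face of the fixed wooden stand, 30 degrees. Origin: centre of the face; x up the slope, y level across it, z square out of it. Face 190 x 190 mm. A third, identical tray (the bottom tray) is fixed on a low carriage on it, nose down the slope (-x), parallel to these axes, its origin at x = 0, z = 6 mm, rim at z = 50 mm
- deck_rest (a point): Point 30 mm out from the deck's origin: where the first nested tray's origin comes if the carriage is at mid travel; the second comes 24 mm further out. The carriage slides along deck y only; it starts anywhere within 20 mm either way of the middle (stops at 22), which is NOT measured: find it by eye or touch. It stays put up to about 8 N sideways, then slides; it may be moved
- stand: The whole stand: fixed wedge of pale wood, 165 mm deep, 190 wide, rising from 25 mm at its front (-x) to 120 mm at the back. Origin: centre of its underside on the table, 73 mm below the deck's origin
- square_tray: Bystander: steel tray of a different outline, square at both ends, 112 x 66 x 44 mm; does not belong in the stack. Origin: centre of underside
- chip_a: Bystander: brown fossil chip, about 42 x 34 x 28 mm
- chip_b: Bystander: pale fossil chip, about 44 x 32 x 26 mm
- long_bone: Bystander: fossil limb bone lying flat, about 210 x 65 x 60 mm
- jaw: Bystander: fossil jaw piece with four teeth, about 130 x 60 x 55 mm
- specimen_box: Bystander: closed clear plastic box, 73 x 58 x 36 mm
- jar: Bystander: cream jar with white lid, 76 mm across, 85 mm high
- brush: Bystander: dusting brush lying on the table
There are look-alikes about, which are no part of the job. Leave any blue look-alike of the tray_a alone. Leave any purple look-alike of the tray_b alone.

How it is judged:
By the outcome, as a careful person would: the job done as asked, in the order asked, and still so for the second after the job is handed in, with the robot touching nothing.
It also fails if it takes over 69 s, if anything falls off the work surface, if the arm or the gripper's body presses on something with over 40 N, if the wrist force passes 120 N, or if a joint passes its speed limit or range.

### The arm

A 7-joint arm with a two-finger parallel gripper is mounted at the origin on the work surface. World frame = base frame: x ahead of the robot, y to its left, z up, the work surface at z = 0. Lengths are in m, angles in degrees, forces in N, time in s.
With the tool pointing down it reaches from about 0.425 to 0.875 m from the base axis. Payload 4.7 kg.
Tool frame: the origin (TCP) lies midway between the tips of the shut fingers; the grasp point (between the pads) lies 19 mm behind it; z points along the fingers, x is the direction in which the jaws open and shut, and the axes are right-handed (so a half turn about z gives the same grasp; the last joint's range is limited). The gripper opens to 87 mm and grips with 3 to 60 N. Pads are 19 mm wide; open, the fingers measure 117 mm over their backs; the gripper's body (75 mm by 190 mm) begins 51 mm behind the grasp point.
Start: joints at [75.292, 18.392, -4.016, 83.108, 1.295, 78.541, -3.26], TCP at [0.174, -0.626, 0.223] pointing down, gripper open.
Joint ranges: [-163.93, 163.93], [-17.29, 119.83], [-79.2, 71.16], [3.27, 140.29], [-89.18, 269.18], [5.43, 117.66], [-154.24, 154.24]. Speed limits (degrees/s): [147.25, 147.25, 180, 180, 180, 180, 180].

### API

Orientations are given as [roll, pitch, yaw] about the fixed x, y, z axes, in that order (R = Rz(yaw) Ry(pitch) Rx(roll)).
In Python, from cell import telemetry, optics, env gives the robot as it stands.
- The arm moves only by the tool arm_command, never from a script. Its arguments are lists of equal length, an entry for each row: "translation": the shift along the tool's x, y, z in cm, a list of three; "twist": the turn about the tool's z in degrees. In form: {"translation": [[x, y, z], ...], "twist": [twist, ...]}. A call has 1 to 10 rows; each row shifts and turns the pose as measured when the row begins, along the tool's axes as they then stand; what a row does not reach is not made up. A row lasts 1/8 s, in which the tool goes at most 62.5 mm and 10.7 degrees, less where a joint would pass 70% of its speed; a pose out of reach is approached as far as the arm can. A call is refused whole if a number of a shift passes 6.25 or a number of a turn 10.7, either way. A call with a gripper value outside its range is refused whole. "grip" is the opening in per cent of the stroke, from 0 (shut) to 100 (fully open), set as the call begins (left out, the last holds). The fingers move at their own pace and stop on an object; "force" is the grip in N (left out, the last holds). Time passes only in rows, so rows that do not move let the fingers close. It gives the time, the measured TCP pose, the force and the opening at its end, in the units of the state.
- telemetry.get_obs(): the state, without advancing time (a new reading comes with each control period).
- optics.read_camera(name): name is "scene" or "top" or "wrist"; returns a dict with "img" (420x560x3 uint8, blue, green, red), "fx", "fy", "cx", "cy" (pixels), "extrinsics" (4x4, takes a point from camera to world coordinates); the wrist camera has in their place "hand_eye" (4x4, takes a point from camera to tool coordinates, whose origin is the TCP and whose axes are the tool frame's). Camera axes: x right, y up, looking along -z (the intrinsics and any distortion apply to the point x, -y, -z); pixel columns grow to the right and rows downward; lengths in m; the calibration is good to about 2 mm. The wrist camera is an equidistant fisheye: a pixel r from the principal point sees the ray r / f radians off the axis. A picture is of the moment at which its call begins: read the wrist's pose just before it. There is no depth.
- env.sign_off(): hands the job in, once; it reports no verdict.
The state is a dict: "time_s": time; "qpos": joint angles; "joint_velocities": joint speeds; "effort": joint torques, N m; "tool_pos": TCP position; "tool_rot": TCP orientation; "force": force on the tool from outside, world axes, zero at the start; "wrist_torque": the same for the moment, N m; "grip_width": finger opening in m.
Only numpy, scipy, OpenCV 4.12 (cv2) and the standard library are available. Lean on these libraries where they do the work, as an engineer would, in place of code of your own. Each camera call takes 0.05 s, during which the arm holds its last target. There are 200 camera calls.

## Working session

There is one attempt and no reset: what is moved stays moved. The work goes in short steps, Python scripts to look and compute and a tool call to move; the robot and the scene stay as the last step left them, time stands still between calls to the robot, and variables do not carry over. Pictures are saved under pics/ and viewed, about 8 in all and at most 12, crops included, and the job is handed in when it is done.

Besides the shell and the picture viewer there is one more tool, called after ">>>" by a JSON object that holds its "api" and its "payload". arm_command: Moves the arm, as the interface text tells. Its arguments: {"type":"object","properties":{"translation":{"type":"array","items":{"type":"array","items":{"type":"number"}}},"twist":{"type":"array","items":{"type":"number"}},"grip":{"type":"number"},"force":{"type":"number"}},"required":["translation","twist"]}

```bash
mkdir -p pics; ls
cat > h.py <<'E'
import numpy as np, cv2
from cell import telemetry, optics, env
from scipy.spatial.transform import Rotation as R
def cast(cam,u,v,z):
    d=np.array([(u-cam['cx'])/cam['fx'],-(v-cam['cy'])/cam['fy'],-1.]); E=np.array(cam['extrinsics'])
    d=E[:3,:3]@d; o=E[:3,3]; return o+d*(z-o[2])/d[2]
def proj(cam,p):
    E=np.array(cam['extrinsics']); q=E[:3,:3].T@(np.array(p)-E[:3,3])
    return cam['cx']+cam['fx']*q[0]/-q[2], cam['cy']-cam['fy']*q[1]/-q[2]
E
python3 - <<'E'
from h import *
o=telemetry.get_obs(); print(o)
a=[]
for n in ('top','scene'):
    c=optics.read_camera(n); cv2.imwrite(f'pics/{n}0.png',c['img']); print({k:v for k,v in c.items() if k!='img'})
    np.save(n+'0.npy',c,allow_pickle=True)
E
```

```text
pics
{'time_s': 0.0, 'qpos': array([75.29145696, 18.43949622, -4.01744347, 83.17560881,  1.2954256 ,
       78.5404709 , -3.25928951]), 'joint_velocities': array([ 0.01074199,  0.01101473, -0.04575197, -0.15550916, -0.04247   ,
        0.01136964,  0.06805192]), 'effort': array([ 1.49911205e-05, -4.91287529e+01, -4.03597103e-01, -3.12532425e+01,
       -6.38019713e-02,  4.37625451e-02,  1.61838766e-04]), 'tool_pos': array([ 0.17370303, -0.62578028,  0.22145064]), 'tool_rot': array([ 1.79994414e+02,  1.10299494e-01, -7.44790872e+01]), 'force': array([-0.79693101, -0.00927087, -0.00763796]), 'wrist_torque': array([-0.01012088, -0.01872167,  0.04435125]), 'grip_width': 0.08693372900817044}
{'fx': 439.1283924251841, 'fy': 439.1283924251841, 'cx': 279.3398917237837, 'cy': 210.54881593399043, 'extrinsics': array([[-0.02466214,  0.98702283, -0.15867486,  0.3515576 ],
       [-0.99959282, -0.02662567, -0.01026022, -0.06426929],
       [-0.0143519 ,  0.15835721,  0.98727758,  1.49060962],
       [ 0.        ,  0.        ,  0.        ,  1.        ]])}
{'fx': 384.08077542050427, 'fy': 384.08077542050427, 'cx': 272.0517346066215, 'cy': 209.09224592958205, 'extrinsics': array([[ 0.79324943, -0.4445655 ,  0.41607314,  0.98808679],
       [ 0.60887906,  0.57392825, -0.54760629, -0.61928521],
       [ 0.00465073,  0.6877266 ,  0.72595489,  0.85046134],
       [ 0.        ,  0.        ,  0.        ,  1.        ]])}
```

View pics/top0.png

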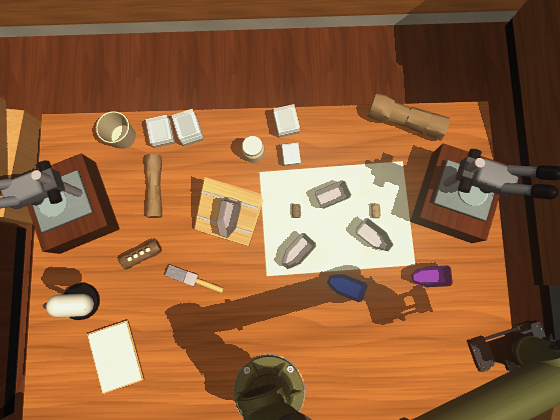

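View pics/scene0.png

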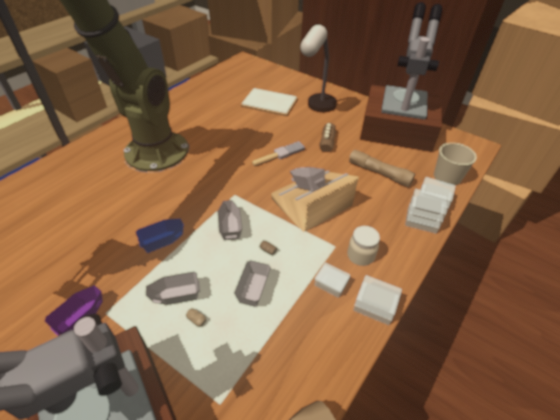

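Top view: grey trays at about (295,250), (330,194) and (372,235), with the stand at (228,212). Next I'll enlarge and segment.

Run:
```python
from h import *
c=np.load('top0.npy',allow_pickle=True).item(); im=c['img']
cr=im[165:285,185:410]; cv2.imwrite('pics/crop1.png',cv2.resize(cr,None,fx=3.5,fy=3.5,interpolation=cv2.INTER_CUBIC))
hsv=cv2.cvtColor(im,cv2.COLOR_BGR2HSV)
for p in [(295,250),(287,262),(330,194),(372,235),(228,212),(270,260),(300,190)]: print(p,hsv[p[1],p[0]], cast(c,*p,0.044).round(3))
```

```text
(295, 250) [ 14  37 227] [ 0.451 -0.097  0.044]
(287, 262) [ 13  38 227] [ 0.413 -0.07   0.044]
(330, 194) [ 17  33 230] [ 0.636 -0.22   0.044]
(372, 235) [ 14  33 230] [ 0.494 -0.353  0.044]
(228, 212) [ 13  46 203] [0.584 0.122 0.044]
(270, 260) [ 35  21 243] [ 0.421 -0.015  0.044]
(300, 190) [ 35  21 244] [ 0.652 -0.12   0.044]
```

View pics/crop1.png

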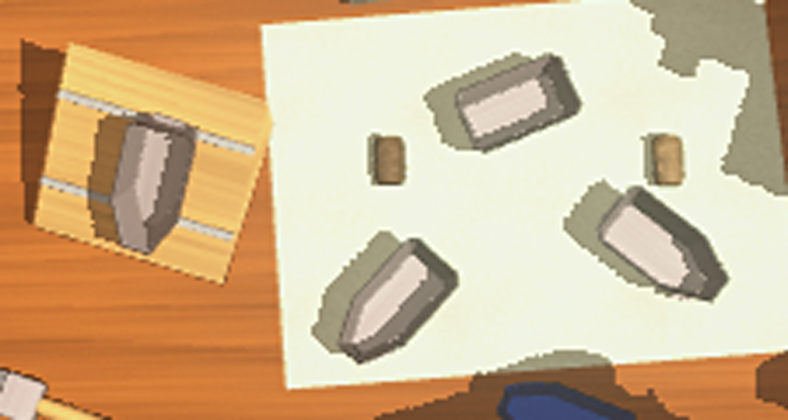

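The crop shows the square-ended tray in the middle at crop (518,105). The nosed trays are at lower left, nose down-left, and at right, nose down-right. The stand tray's nose points down in the image. Next: outlines to poses.

```bash
cat >> h.py <<'E'
def castp(cam,u,v,p0,n):
    d=np.array([(u-cam['cx'])/cam['fx'],-(v-cam['cy'])/cam['fy'],-1.]); E=np.array(cam['extrinsics'])
    d=E[:3,:3]@d; o=E[:3,3]; return o+d*(n@(p0-o))/(n@d)
def pose2(P):
    """P Nx2 rim outline -> origin, yaw (deg), extents; x to the square end"""
    (c,s,a)=cv2.minAreaRect(P.astype(np.float32)*1000)
    if s[0]<s[1]: a+=90
    a=np.radians(a); e=np.array([np.cos(a),np.sin(a)]); n=np.array([-e[1],e[0]])
    x=P@e; y=P@n; xm=(x.max()+x.min())/2
    wp=np.ptp(y[x>x.max()-.03]); wm=np.ptp(y[x<x.min()+.03])
    if wp<wm: e,n=-e,-n; x=-x;y=-y
    xm=(x.max()+x.min())/2; ym=(y.max()+y.min())/2
    o=e*(xm+.001)+n*ym
    return o,np.degrees(np.arctan2(e[1],e[0])),(np.ptp(x),np.ptp(y),wp,wm)
E
python3 - <<'E'
from h import *
c=np.load('top0.npy',allow_pickle=True).item(); im=c['img'].copy()
hsv=cv2.cvtColor(im,cv2.COLOR_BGR2HSV)
H,S,V=[x.astype(int) for x in cv2.split(hsv)]
m=((H<27)|(H>150))&(S<95)&(S>22); m=m.astype(np.uint8)*255
m[:165]=0;m[285:]=0;m[:,:190]=0;m[:,405:]=0
cs,_=cv2.findContours(m,cv2.RETR_EXTERNAL,cv2.CHAIN_APPROX_NONE)
for k in cs:
    if cv2.contourArea(k)<200: continue
    P=np.array([cast(c,*p[0],0.044)[:2] for p in k]); print(k.mean(0).round(),pose2(P))
    cv2.drawContours(im,[k],-1,(0,255,0),1)
# deck corners
w=((H<30)&(S>=60)&(S<150)&(V>170)).astype(np.uint8)*255
w[:, :190]=0; w[:,270:]=0; w[:170]=0; w[255:]=0
g=lambda u,v,z: cast(c,185+u/3.5,165+v/3.5,z)
bl,br,fr,fl=g(70,44,.12),g(270,102,.12),g(225,284,.025),g(35,226,.025)
L=np.linalg.norm
print('deck',bl,br,fr,fl,L(bl-br),L(fl-fr),L(bl-fl),L(br-fr)); o=(bl+br+fr+fl)/4; print(o, [np.degrees(np.arctan2(*(a-b)[[1,0]])) for a,b in((bl,fl),(br,fr))],[np.degrees(np.arctan2(*(a-b)[[1,0]]))-90 for a,b in((bl,br),(fl,fr))])
cv2.imwrite('pics/seg.png',np.hstack([cv2.resize(x[165:285,185:410],None,fx=1.75,fy=3.5*.5,interpolation=cv2.INTER_NEAREST) for x in (im,cv2.merge([m,m,w]))]))
for z in [(110,70)]: pass
print(hsv[225,[330,340]],[hsv[int(165+y/3.5),int(185+x/3.5)] for x,y in((90,200),(250,250),(60,170),(180,80),(150,150),(180,160),(120,200))])
E
```

```text
[[293. 250.]] (array([ 0.4510719 , -0.09135974]), np.float64(-44.3318214416504), (np.float64(0.13239452936635965), np.float64(0.08980637257274296), np.float64(0.0717009106552248), np.float64(0.088255023427778)))
[[364. 234.]] (array([ 0.49499556, -0.34531621]), np.float64(51.25983047485352), (np.float64(0.15292135770242976), np.float64(0.0787931380041863), np.float64(0.06854260137055423), np.float64(0.05280587735655817)))
[[226. 213.]] (array([0.57064116, 0.13259481]), np.float64(-105.7508010864258), (np.float64(0.1982741446313282), np.float64(0.13085308896965947), np.float64(0.09251773202868402), np.float64(0.09342075210637973)))
[[327. 195.]] (array([ 0.63689711, -0.21292494]), np.float64(111.83782768249512), (np.float64(0.13474995347752933), np.float64(0.0778508291598145), np.float64(0.07063484738806802), np.float64(0.06895825533810163)))
[[391. 186.]] (array([ 0.63933697, -0.40513792]), np.float64(-1.6342010498046904), (np.float64(0.18424333015951888), np.float64(0.12985641345379834), np.float64(0.04328152083975295), np.float64(0.12805120863240982)))
deck [0.68538274 0.18575005 0.12      ] [0.62617738 0.00338265 0.12      ] [0.46943422 0.0543005  0.025     ] [0.52992759 0.23642364 0.025     ] 0.19173717265842083 0.19190697264662793 0.18910081363960707 0.190226299576233
[0.57773048 0.11996421 0.0725    ] [np.float64(-18.054374670642233), np.float64(-17.996334862753933)] [np.float64(-17.98596132556854), np.float64(-18.37423746164106)]
[[ 34  22 244]
 [ 35  24 245]] [array([ 15, 156, 142], dtype=uint8), array([ 13, 174, 210], dtype=uint8), array([ 19, 140, 240], dtype=uint8), array([ 18, 139, 233], dtype=uint8), array([ 12,  45, 211], dtype=uint8), array([ 14,  67, 125], dtype=uint8), array([ 11,  54, 169], dtype=uint8)]
```

View pics/seg.png

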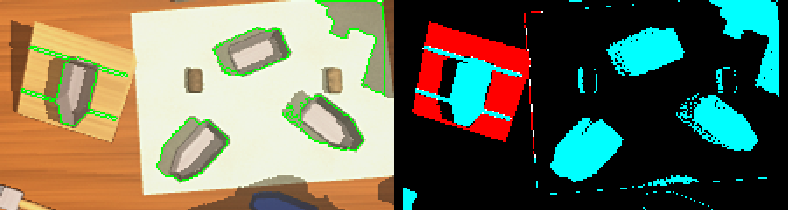

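Deck is consistent (190 mm, yaw about -18°). I'll tighten the tray masks to cut the shadows.

Run:
```python
from h import *
c=np.load('top0.npy',allow_pickle=True).item(); im=c['img'].copy()
hsv=cv2.cvtColor(im,cv2.COLOR_BGR2HSV)
H,S,V=[x.astype(int) for x in cv2.split(hsv)]
print([list(hsv[int(165+y/3.5),int(185+x/3.5)]) for x,y in((330,310),(370,260),(440,285),(360,345),(345,330),(590,210),(640,280),(715,280))])
m=((H<20)|(H>150))&(S<95)&(S>22); m=m.astype(np.uint8)*255
m=cv2.morphologyEx(m,cv2.MORPH_OPEN,np.ones((3,3)))
m[:165]=0;m[285:]=0;m[:,:190]=0;m[:,405:]=0
cs,_=cv2.findContours(m,cv2.RETR_EXTERNAL,cv2.CHAIN_APPROX_NONE)
od=np.array([.5777,.1200,.0725]); RD=R.from_euler('ZY',[-18.1,-30],degrees=True).as_matrix(); 
for k in cs:
    if cv2.contourArea(k)<200: continue
    cv2.drawContours(im,[k],-1,(0,255,0),1)
    if k.mean(0)[0,0]<260:
        P=np.array([(castp(c,*p[0],od+RD[:,2]*.05,RD[:,2])-od)@RD for p in k]); print('deckframe',P.min(0),P.max(0),pose2(P[:,:2]))
    else:
        P=np.array([cast(c,*p[0],0.044)[:2] for p in k]); print(k.mean(0).round(),pose2(P))
cv2.imwrite('pics/seg2.png',cv2.resize(im[165:285,185:410],None,fx=3.5,fy=3.5,interpolation=cv2.INTER_NEAREST))
```

```text
[[np.uint8(23), np.uint8(58), np.uint8(158)], [np.uint8(26), np.uint8(54), np.uint8(161)], [np.uint8(19), np.uint8(41), np.uint8(136)], [np.uint8(14), np.uint8(46), np.uint8(140)], [np.uint8(14), np.uint8(50), np.uint8(142)], [np.uint8(27), np.uint8(50), np.uint8(164)], [np.uint8(27), np.uint8(53), np.uint8(154)], [np.uint8(20), np.uint8(51), np.uint8(105)]]
[[295. 253.]] (array([ 0.44304143, -0.10034313]), np.float64(-42.158779144287124), (np.float64(0.11596082674695207), np.float64(0.06099443728206366), np.float64(0.05133372631134833), np.float64(0.053741366399861934)))
[[372. 236.]] (array([ 0.4895629 , -0.35146364]), np.float64(50.695682525634766), (np.float64(0.10767209437277847), np.float64(0.04493966510856018), np.float64(0.04368549338769645), np.float64(0.03476316264771706)))
deckframe [-0.06089926 -0.04479322  0.05      ] [0.07368689 0.02115328 0.05      ] (array([ 0.0074566 , -0.01171178]), np.float64(-0.42118072509765586), (np.float64(0.13466721358894052), np.float64(0.0653540408980537), np.float64(0.05004650873816692), np.float64(0.06352129329953521)))
[[329. 193.]] (array([ 0.6384525 , -0.22008548]), np.float64(-68.03929710388184), (np.float64(0.09112400571230456), np.float64(0.0516165319063418), np.float64(0.049766992578539726), np.float64(0.0516165319063418)))
```

View pics/seg2.png

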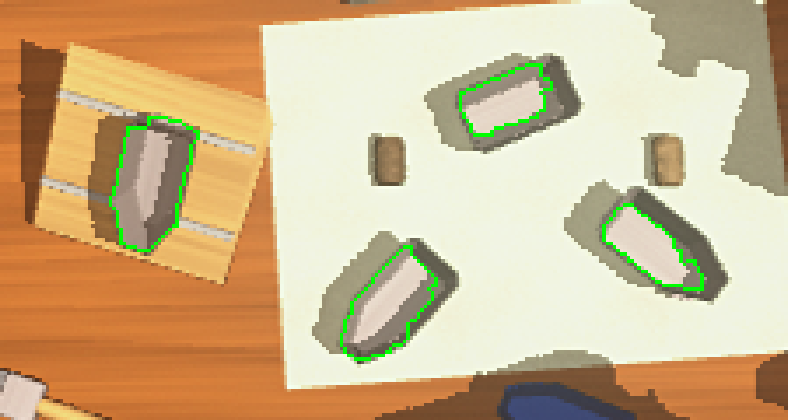

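>>> {"api": "arm_command", "payload": {"translation": [[-2.5, -5.4, 0], [-2.5, -5.4, 0], [-2.5, -5.4, 0], [-2.5, -5.4, 0], [-2.5, -5.4, 0], [-2.5, -5.4, 0], [-2.5, -5.4, 0], [0, 0, 0], [0, 0, 0], [0, 0, 0]], "twist": [0, 0, 0, 0, 0, 0, 0, -10.5, -10.5, -10.5]}}

```text
time_s: 1.35
tool_pos: [0.4993, -0.3452, 0.2151]
tool_rot: [-179.9, 0.6, -42.9]
force: [0.9, 0.3, 0.8]
grip_width: 0.087
```

```bash
cat >> h.py <<'E'
def wrist(name):
    o=telemetry.get_obs(); c=optics.read_camera('wrist'); cv2.imwrite('pics/'+name+'.png',c['img'])
    T=np.eye(4); T[:3,:3]=R.from_euler('xyz',o['tool_rot'],degrees=True).as_matrix(); T[:3,3]=o['tool_pos']
    c['E']=T@np.array(c['hand_eye']); np.save(name+'.npy',c,allow_pickle=True)
    print(o['time_s'],o['tool_pos'].round(4),o['tool_rot'].round(2),o['force'].round(1),round(o['grip_width'],4)); return c
def wray(c,u,v):
    x=(u-c['cx'])/c['fx']; y=(v-c['cy'])/c['fy']; r=np.hypot(x,y); s=np.sin(r)/max(r,1e-9)
    return c['E'][:3,3],c['E'][:3,:3]@np.array([x*s,-y*s,-np.cos(r)])
def wcast(c,u,v,p0,n=(0,0,1)):
    o,d=wray(c,u,v); n=np.array(n); return o+d*(n@(np.array(p0)-o))/(n@d)
E
python3 - <<'E'
from h import *
c=wrist('w1'); print({k:v for k,v in c.items() if k!='img'})
im=cv2.resize(c['img'],(784,588),interpolation=cv2.INTER_CUBIC); cv2.imwrite('pics/w1b.png',im)
E
```

```text
1.35 [ 0.4993 -0.3452  0.2151] [-179.91    0.58  -42.89] [0.9 0.3 0.8] 0.087
{'fx': 325.19226210127806, 'fy': 325.19226210127806, 'cx': 282.0636021127624, 'cy': 210.95905031839655, 'hand_eye': array([[ 9.99999664e-01, -8.14284871e-04, -9.52757129e-05,
        -1.58592410e-04],
       [-8.11351354e-04, -9.66260583e-01, -2.57565191e-01,
        -7.02976609e-02],
       [ 1.17670272e-04,  2.57565182e-01, -9.66260919e-01,
        -1.61766109e-01],
       [ 0.00000000e+00,  0.00000000e+00,  0.00000000e+00,
         1.00000000e+00]]), 'E': array([[ 0.73316998,  0.65539841,  0.18142411,  0.54810341],
       [-0.67996753,  0.71055467,  0.1809868 , -0.29490418],
       [-0.01029329, -0.25605659,  0.96660699,  0.37701477],
       [ 0.        ,  0.        ,  0.        ,  1.        ]])}
```

View pics/w1b.png

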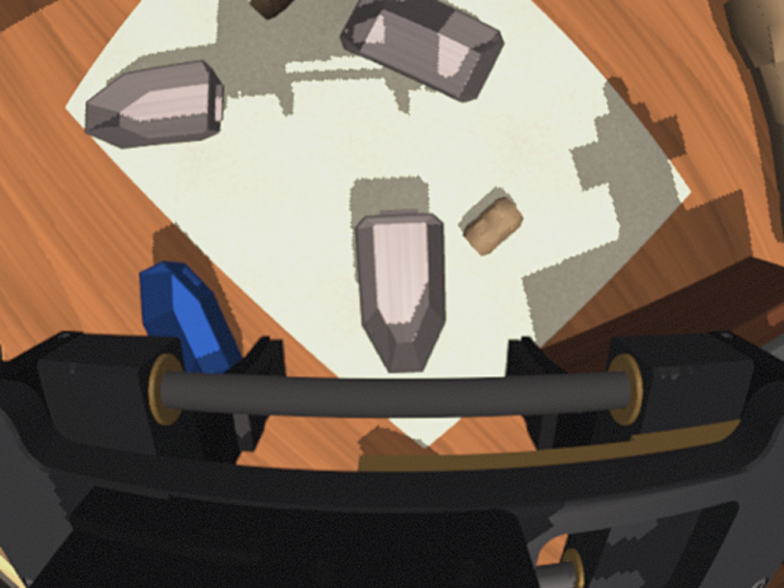

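Wrist view: the right-hand nosed tray has its rear rim edge at (358..443,214) and its nose at (388..420,371). The brown chip sits right beside its rear at (490,225).

Run:
```python
from h import *
c=np.load('w1.npy',allow_pickle=True).item(); o=np.array([0.4993,-0.3452])
g=lambda u,v,z=.044: wcast(c,u/1.4,v/1.4,[0,0,z])[:2]
rear=(g(362,214)+g(441,214))/2; nose=(g(388,371)+g(420,371))/2
print('len',np.linalg.norm(rear-nose),'w',np.linalg.norm(g(357,240)-g(444,240)), 'nosew',np.linalg.norm(g(388,371)-g(420,371)))
e=(rear-nose); e/=np.linalg.norm(e); print('yaw',np.degrees(np.arctan2(e[1],e[0])))
for a,b in (((357,225),(357,265)),((444,225),(445,265))):
    d=g(*a)-g(*b); print('side yaw',np.degrees(np.arctan2(d[1],d[0])))
sm=(g(357,240)+g(444,240))/2; print('sidemid dev',(sm-nose)@[-e[1],e[0]])
T=(rear+nose)/2+e*.001; print('origin',T)
for p in((465,215),(485,255),(522,220),(500,198)):
    q=g(*p,.02)-T; print('chip in tray',q@e,q@[-e[1],e[0]])
```

```text
len 0.12416868952374112 w 0.06427601589568048 nosew 0.02558939499237784
yaw 48.28730922975277
side yaw 46.276079784139895
side yaw 49.730052811056694
sidemid dev 0.0010773445439075085
origin [ 0.49037653 -0.36099065]
chip in tray 0.057765615201118885 -0.050085613307299166
chip in tray 0.025545041253307883 -0.06662417542557865
chip in tray 0.05402496681919968 -0.09675718633744827
chip in tray 0.0714612424346525 -0.0782655902290353
```

>>> {"api": "arm_command", "payload": {"translation": [[0.4, -0.6, 0], [0, 0, 4], [0, 0, 4], [0, 0, 4], [0, 0, 2.5], [0, 0, 0]], "twist": [-1.2, 0, 0, 0, 0, 0], "grip": 93}}

```text
time_s: 2.15
tool_pos: [0.5074, -0.3425, 0.0657]
tool_rot: [-179.9, 0.5, -42.2]
force: [0.0, -0.3, 0.7]
grip_width: 0.0807
```

>>> {"api": "arm_command", "payload": {"translation": [[0, 0, 2], [0, 0, 1.3], [0, 0, 0.2], [0, 0, 0]], "twist": [0, 0, 0, 0]}}

```text
time_s: 2.65
tool_pos: [0.5093, -0.3432, 0.0311]
tool_rot: [-179.8, 0.3, -42.3]
force: [0.3, -0.0, -0.8]
grip_width: 0.0807
```

>>> {"api": "arm_command", "payload": {"translation": [[0, 0, 0], [0, 0, 0], [0, 0, 0], [0, 0, 0], [0, 0, 0]], "twist": [0, 0, 0, 0, 0], "grip": 0, "force": 5}}

```text
time_s: 3.28
tool_pos: [0.51, -0.3435, 0.0324]
tool_rot: [-179.8, 0.2, -42.3]
force: [-0.3, 0.4, -0.7]
grip_width: 0.065
```

>>> {"api": "arm_command", "payload": {"translation": [[0, 0.4, -0.7], [0, 0.4, -0.6], [0, 0.5, -0.6], [0, 0.5, -0.6], [0, 0.6, -0.5], [0, 0.6, -0.5], [0, 0, 0]], "twist": [0, 0, 0, 0, 0, 0, 0], "grip": 0, "force": 3}}

```text
time_s: 4.15
tool_pos: [0.4877, -0.3687, 0.0702]
tool_rot: [-179.9, 0.1, -42.4]
force: [0.4, 0.3, -0.8]
grip_width: 0.0657
```

Run:
```python
from h import *
c=wrist('w2'); s=optics.read_camera('scene'); np.save('s2.npy',s,allow_pickle=True)
p=telemetry.get_obs()['tool_pos']; u,v=proj(s,p); u,v=int(u),int(v); print(u,v)
a=cv2.resize(s['img'][max(v-70,0):v+70,max(u-70,0):u+70],(400,400),interpolation=cv2.INTER_CUBIC)
b=cv2.resize(c['img'],(400,300)); b=cv2.copyMakeBorder(b,0,100,0,0,cv2.BORDER_CONSTANT)
cv2.imwrite('pics/t2.png',np.hstack([a,b]))
```

```text
4.15 [ 0.4877 -0.3687  0.0702] [-1.7985e+02  1.2000e-01 -4.2390e+01] [ 0.4  0.3 -0.8] 0.0657
168 280
```

View pics/t2.png

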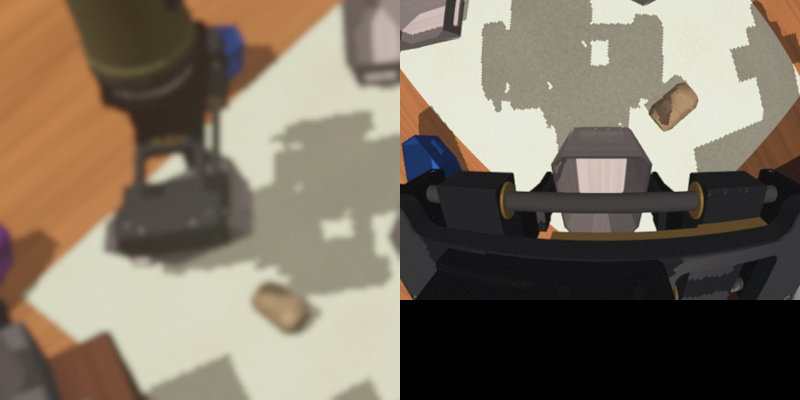

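The tray tilted nose-down: the outside of its rear wall is visible, base edge at about (575-648,128), rim edge at about (553-652,160) in the right panel. I'll work out the tilt from those.

```bash
cat >> h.py <<'E'
def wproj(c,P):
    q=c['E'][:3,:3].T@(np.array(P)-c['E'][:3,3]); x,y,z=q[0],-q[1],-q[2]
    r=np.arctan2(np.hypot(x,y),z); k=r/np.hypot(x,y); return c['cx']+c['fx']*x*k,c['cy']+c['fy']*y*k
E
python3 - <<'E'
from h import *
c=np.load('w2.npy',allow_pickle=True).item(); g=cv2.cvtColor(c['img'],cv2.COLOR_BGR2GRAY)
print('profile',[(v,int(g[v,260:300].mean())) for v in range(165,240,2)])
tcp=np.array([0.4877,-0.3687,0.0702]); e=np.array([np.cos(np.radians(47.6)),np.sin(np.radians(47.6)),0]); z=np.array([0,0,1.])
for xg in(.024,.028):
  for zc,up in((.040,.009),(.044,.013)):
    for ph in (20,25,30,35):
      f=np.radians(ph); ex=e*np.cos(f)+z*np.sin(f); ez=-e*np.sin(f)+z*np.cos(f)
      A=tcp+z*up; pt=lambda x,zz: A+ex*(x-xg)+ez*(zz-zc)
      print(xg,zc,ph,'rim',round(wproj(c,pt(.062,.044))[1]),'base',round(wproj(c,pt(.0532,0))[1]),'lug',round(wproj(c,pt(.0642,.0225))[1]),'nosez',pt(-.055,0)[2].round(4))
E
```

```text
profile [(165, 143), (167, 143), (169, 141), (171, 141), (173, 142), (175, 142), (177, 125), (179, 88), (181, 93), (183, 96), (185, 101), (187, 101), (189, 99), (191, 96), (193, 96), (195, 95), (197, 95), (199, 91), (201, 91), (203, 90), (205, 91), (207, 92), (209, 92), (211, 89), (213, 88), (215, 90), (217, 88), (219, 72), (221, 99), (223, 197), (225, 198), (227, 197), (229, 197), (231, 197), (233, 197), (235, 197), (237, 197), (239, 197)]
0.024 0.04 20 rim 210 base 178 lug 181 nosez 0.0146
0.024 0.04 25 rim 215 base 175 lug 182 nosez 0.0096
0.024 0.04 30 rim 221 base 173 lug 184 nosez 0.0051
0.024 0.04 35 rim 228 base 171 lug 187 nosez 0.0011
0.024 0.044 20 rim 207 base 176 lug 178 nosez 0.0148
0.024 0.044 25 rim 212 base 172 lug 179 nosez 0.0099
0.024 0.044 30 rim 217 base 169 lug 180 nosez 0.0056
0.024 0.044 35 rim 223 base 167 lug 182 nosez 0.0018
0.028 0.04 20 rim 218 base 185 lug 188 nosez 0.0132
0.028 0.04 25 rim 222 base 181 lug 189 nosez 0.0079
0.028 0.04 30 rim 228 base 179 lug 191 nosez 0.0031
0.028 0.04 35 rim 234 base 177 lug 193 nosez -0.0012
0.028 0.044 20 rim 215 base 182 lug 186 nosez 0.0135
0.028 0.044 25 rim 219 base 179 lug 186 nosez 0.0082
0.028 0.044 30 rim 224 base 175 lug 187 nosez 0.0036
0.028 0.044 35 rim 229 base 173 lug 189 nosez -0.0004
```

>>> {"api": "arm_command", "payload": {"translation": [[0, 0, 0], [0, 0, -2], [0, 0, -4], [0, 0, -5], [0, 0, -4.5], [0, 0, -2.5], [0, 0, 0]], "twist": [0, 0, 0, 0, 0, 0, 0], "grip": 0, "force": 14}}

```text
time_s: 5.12
tool_pos: [0.4898, -0.3664, 0.2612]
tool_rot: [-179.7, -0.0, -42.1]
force: [1.0, 0.7, -1.6]
grip_width: 0.0651
```

>>> {"api": "arm_command", "payload": {"translation": [[-2, -1.8, 0], [-4, -3.6, 0], [-4, -3.6, 0], [-4.5, -4, 0], [-4.5, -4, 0], [-4.5, -4, 0], [-4.5, -4, 0], [-4.5, -4, 0], [-4.5, -4, 0], [-3, -3, 0]], "twist": [0, 0, 0, 0, 0, 0, 0, 0, 0, 0]}}

```text
time_s: 6.38
tool_pos: [0.4272, 0.1834, 0.2541]
tool_rot: [179.9, 0.4, -42.4]
force: [0.7, -0.3, -1.7]
grip_width: 0.0648
```

>>> {"api": "arm_command", "payload": {"translation": [[0, 0, 0], [0, 0, 0], [0, 0, 0], [0, 0, 0], [0, 0, 0], [0, 0, 0], [0, 0, 0], [0, 0, 0]], "twist": [9.5, 9.5, 9.5, 9.5, 9.5, 9.5, 9, 0]}}

```text
time_s: 7.38
tool_pos: [0.4191, 0.1882, 0.2464]
tool_rot: [179.1, -0.4, -109.7]
force: [-0.4, -0.0, -1.9]
grip_width: 0.0645
```

Run:
```python
from h import *
c=wrist('w3'); print(telemetry.get_obs()['qpos'].round(0))
cv2.imwrite('pics/w3b.png',cv2.resize(c['img'],(784,588),interpolation=cv2.INTER_CUBIC))
```

```text
7.375 [0.4191 0.1882 0.2464] [ 179.06   -0.36 -109.69] [-0.4 -0.  -1.9] 0.0645
[  35.   -6.  -58.  104.   -5.   80. -131.]
```

View pics/w3b.png

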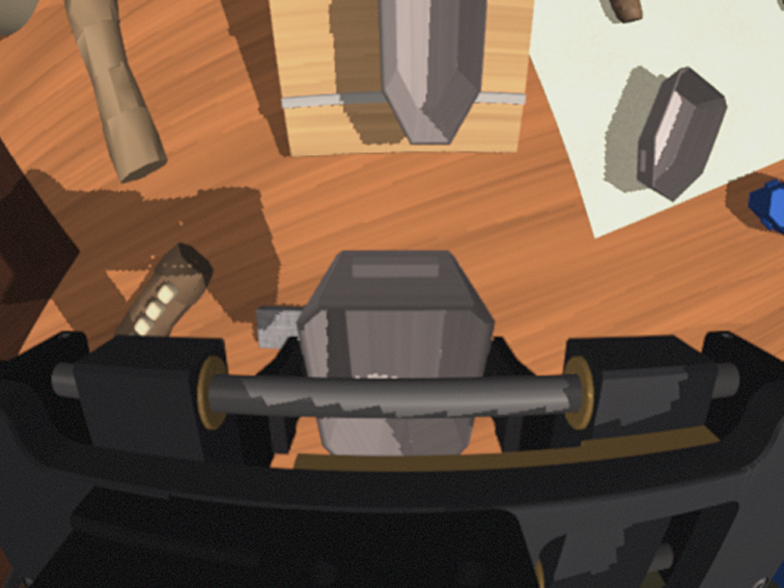

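The tray is held straight at the same tilt. The stand tray's nose tip is at (410–450,144) with sides at (382/484,60), and the stand's front corners are at (292,156) and (517,152).

```bash
cat >> h.py <<'E'
od=np.array([.5777,.1200,.0725]); RD=R.from_euler('ZY',[-18.1,-30],degrees=True).as_matrix()
E
python3 - <<'E'
from h import *
c=np.load('w3.npy',allow_pickle=True).item()
a,b=[wcast(c,u/1.4,v/1.4,[0,0,.025]) for u,v in((291,156),(518,152))]
d=a-b; print('front w',np.linalg.norm(d),'yaw',np.degrees(np.arctan2(d[1],d[0]))-90,'mid',(a+b)/2,'expect',od+RD@[-.095,0,0])
f=lambda u,v:(wcast(c,u/1.4,v/1.4,od+RD[:,2]*.05,RD[:,2])-od)@RD
for n,(u,v) in dict(tipL=(409,144),tipR=(452,144),L1=(382,60),R1=(484,60),L2=(379,10),R2=(488,10),sL=(382,75),sR=(480,75)).items(): print(n,f(u,v).round(4))
E
```

```text
front w 0.19152438576058464 yaw -18.343140409901807 mid [0.4987221  0.14938695 0.025     ] expect [0.49949878 0.1455601  0.025     ]
tipL [-0.0652  0.0023  0.05  ]
tipR [-0.0656 -0.028   0.05  ]
L1 [-0.0028  0.0191  0.05  ]
R1 [-0.0025 -0.0462  0.05  ]
L2 [0.0308 0.0198 0.05  ]
R2 [ 0.0316 -0.0468  0.05  ]
sL [-0.0132  0.0194  0.05  ]
sR [-0.0132 -0.0443  0.05  ]
```

Run:
```python
from h import *
from scipy.optimize import least_squares
c=np.load('w3.npy',allow_pickle=True).item()
tcp=np.array([0.4191,.1882,.2464]); y=np.radians(-109.69+90); e=np.array([np.cos(y),np.sin(y),0]); z=np.array([0,0,1.])
M=[((.062,.044),219.5),((.0532,0),179),((.0642,.025),188.6),((.0582,.025),197.5)]
def res(p,zc,full=False):
    xg,f=p; ex=e*np.cos(f)+z*np.sin(f); ez=-e*np.sin(f)+z*np.cos(f)
    A=tcp+z*(zc-.032); pt=lambda x,zz: A+ex*(x-xg)+ez*(zz-zc)
    if full: # TCP in tray coords
        d=tcp-pt(0,0); return d@ex,d@ez
    return [wproj(c,pt(*a))[1]-v for a,v in M]
for zc in (.036,.040,.044):
    s=least_squares(res,[.026,.45],args=(zc,),x_scale=[.01,.1]); print(zc,s.x[0].round(4),np.degrees(s.x[1]).round(1),s.fun.round(1),'tcp in tray',np.round(res(s.x,zc,True),4))
# targets
```

```text
0.036 0.0243 24.0 [-0.7 -0.7  0.1  1.3] tcp in tray [0.0226 0.0323]
0.04 0.0261 24.1 [-0.7 -0.7  0.2  1.3] tcp in tray [0.0229 0.0327]
0.044 0.028 24.1 [-0.8 -0.7  0.2  1.3] tcp in tray [0.0231 0.033 ]
```

```bash
cat >> h.py <<'E'
def togo(P,yaw):
    o=telemetry.get_obs(); rm=R.from_euler('xyz',o['tool_rot'],degrees=True).as_matrix()
    print(o['time_s'],o['tool_pos'].round(4),'to',np.round(P,4),'tool cm',(rm.T@(np.array(P)-o['tool_pos'])*100).round(2),'twist',round(o['tool_rot'][2]-yaw,1),o['force'].round(1))
def deckpt(x,y,z): return od+RD@np.array([x,y,z])
E
python3 - <<'E'
from h import *
for k in (.05,.025,0): togo(deckpt(.0221-.0007,-.0125,.0631+k),-108.2)
rm=R.from_euler('xyz',[180,0,-108.2],degrees=True).as_matrix(); print('into deck per cm',rm.T@-RD[:,2],'deck x',rm.T@RD[:,0],'deck y',rm.T@RD[:,1])
E
```

```text
7.425 [0.4191 0.1882 0.2464] to [0.5377 0.1199 0.1811] tool cm [  2.41 -13.57   6.32] twist -1.4 [-0.3 -0.6 -1.7]
7.425 [0.4191 0.1882 0.2464] to [0.5496 0.116  0.1595] tool cm [  2.36 -14.86   8.47] twist -1.4 [-0.3 -0.6 -1.7]
7.425 [0.4191 0.1882 0.2464] to [0.5614 0.1122 0.1378] tool cm [  2.32 -16.14  10.61] twist -1.4 [-0.3 -0.6 -1.7]
into deck per cm [-0.00087266 -0.49999924  0.8660254 ] deck x [-0.0015115  -0.86602408 -0.5       ] deck y [-9.99998477e-01  1.74532837e-03  2.13741080e-19]
```

>>> {"api": "arm_command", "payload": {"translation": [[0.5, -3, 0], [0.5, -3.5, 0], [0.7, -3.5, 0], [0.7, -3.5, 0], [0, 0, 2], [0, 0, 2.5], [0, 0, 1.5], [0, 0, 0]], "twist": [-1.4, 0, 0, 0, 0, 0, 0, 0]}}

```text
time_s: 8.43
tool_pos: [0.5392, 0.1219, 0.1783]
tool_rot: [178.8, -0.5, -106.9]
force: [0.7, 0.7, -1.4]
grip_width: 0.0646
```

Run:
```python
from h import *
for k in (.05,.025,0): togo(deckpt(.0221-.0007,-.0125,.0631+k),-108.2)
```

```text
8.425 [0.5392 0.1219 0.1783] to [0.5377 0.1199 0.1811] tool cm [ 0.23  0.1  -0.28] twist 1.3 [ 0.7  0.7 -1.4]
8.425 [0.5392 0.1219 0.1783] to [0.5496 0.116  0.1595] tool cm [ 0.24 -1.2   1.86] twist 1.3 [ 0.7  0.7 -1.4]
8.425 [0.5392 0.1219 0.1783] to [0.5614 0.1122 0.1378] tool cm [ 0.25 -2.49  4.  ] twist 1.3 [ 0.7  0.7 -1.4]
```

>>> {"api": "arm_command", "payload": {"translation": [[0.2, 0, 0], [0, -0.6, 0.9], [0, -0.6, 0.9], [0, 0, 0], [0, 0, 0]], "twist": [0.9, 0, 0, 0, 0]}}

```text
time_s: 9.05
tool_pos: [0.5515, 0.1165, 0.1609]
tool_rot: [179.0, -0.5, -107.8]
force: [-0.5, -0.1, -2.0]
grip_width: 0.0649
```

Run:
```python
from h import *
for k in (.025,0): togo(deckpt(.0221-.0007,-.0125,.0631+k),-108.2)
c=wrist('w4'); s=optics.read_camera('scene'); 
cv2.imwrite('pics/w4b.png',np.hstack([cv2.resize(c['img'][100:320,130:430],(450,330),interpolation=cv2.INTER_CUBIC),cv2.resize(s['img'][120:260,240:390],(350,330),interpolation=cv2.INTER_CUBIC)]))
```

```text
9.05 [0.5515 0.1165 0.1609] to [0.5496 0.116  0.1595] tool cm [0.1  0.17 0.15] twist 0.4 [-0.5 -0.1 -2. ]
9.05 [0.5515 0.1165 0.1609] to [0.5614 0.1122 0.1378] tool cm [ 0.09 -1.12  2.29] twist 0.4 [-0.5 -0.1 -2. ]
9.05 [0.5515 0.1165 0.1609] [ 179.01   -0.47 -107.81] [-0.5 -0.1 -2. ] 0.0649
```

View pics/w4b.png

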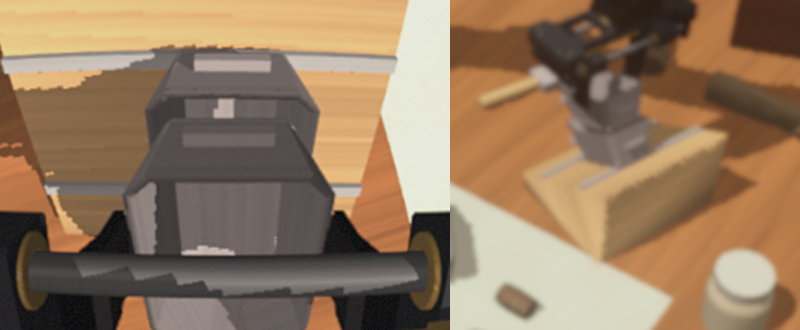

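Bottom tray's rear rim mid is at 233 and the held tray's at 229 (left panel), so it sits about 2 mm to tool +x. I'll correct and go in.

>>> {"api": "arm_command", "payload": {"translation": [[0.2, 0.15, 0.1], [0, -0.35, 0.6], [0, -0.35, 0.6], [0, 0, 0]], "twist": [0.4, 0, 0, 0], "force": 10}}

```text
time_s: 9.65
tool_pos: [0.5561, 0.1122, 0.1472]
tool_rot: [179.1, -0.5, -108.3]
force: [-0.4, -0.2, -1.1]
grip_width: 0.0649
```

Run:
```python
from h import *
togo(deckpt(.0221-.0007,-.0145,.0631),-108.2)
```

```text
9.65 [0.5561 0.1122 0.1472] to [0.5608 0.1103 0.1378] tool cm [ 0.03 -0.52  0.93] twist -0.1 [-0.4 -0.2 -1.1]
```

>>> {"api": "arm_command", "payload": {"translation": [[0, -0.2, 0.35], [0, -0.2, 0.35], [0, -0.15, 0.3], [0, 0, 0]], "twist": [0, 0, 0, 0], "force": 4}}

```text
time_s: 10.15
tool_pos: [0.5616, 0.1108, 0.1373]
tool_rot: [179.1, -0.5, -108.2]
force: [-0.7, 0.0, -1.2]
grip_width: 0.0657
```

Run:
```python
from h import *
togo(deckpt(.0221-.0007,-.0145,.0631),-108.2)
c=wrist('w5'); s=optics.read_camera('scene'); 
cv2.imwrite('pics/w5b.png',np.hstack([cv2.resize(c['img'][100:320,130:430],(450,330),interpolation=cv2.INTER_CUBIC),cv2.resize(s['img'][120:260,240:390],(350,330),interpolation=cv2.INTER_CUBIC)]))
```

```text
10.15 [0.5616 0.1108 0.1373] to [0.5608 0.1103 0.1378] tool cm [ 0.07  0.06 -0.06] twist -0.0 [-0.7  0.  -1.2]
10.15 [0.5616 0.1108 0.1373] [ 179.06   -0.51 -108.24] [-0.7  0.  -1.2] 0.0657
```

>>> {"api": "arm_command", "payload": {"translation": [[0, 0, 0], [0, 0, 0], [0, 0, -1], [0, 0, -3], [0, 0, -3.5], [0, 0, 0]], "twist": [0, 0, 0, 0, 0, 0], "grip": 93}}

```text
time_s: 11.0
tool_pos: [0.5638, 0.1115, 0.2166]
tool_rot: [179.2, -0.4, -108.2]
force: [0.2, 0.2, -0.6]
grip_width: 0.0808
```

Run:
```python
from h import *
c=wrist('w6'); s=optics.read_camera('scene'); 
cv2.imwrite('pics/w6b.png',np.hstack([cv2.resize(c['img'][60:320,130:430],(450,390),interpolation=cv2.INTER_CUBIC),cv2.resize(s['img'][120:260,240:390],(350,390),interpolation=cv2.INTER_CUBIC)]))
for n,p in dict(rimrear=(.062,.074),lugtop=(.0642,.055),brim=(.062,.05),nose=(-.064,.074),bnose=(-.064,.05)).items():
  u,v=wproj(c,deckpt(p[0],-.0145,p[1])); print(n,round(u),round(v),'crop',round((u-130)*1.5),round((v-60)*1.5))
print([round(wproj(c,deckpt(.03,-.0145+d,.074))[0]-130)*1.5 for d in(-.033,.033)])
```

```text
11.0 [0.5638 0.1115 0.2166] [ 179.21   -0.4  -108.21] [ 0.2  0.2 -0.6] 0.0808
rimrear 285 191 crop 232 196
lugtop 284 170 crop 232 165
brim 284 168 crop 232 162
nose 284 289 crop 230 343
bnose 283 268 crop 230 313
[298.5, 163.5]
```

View pics/w6b.png

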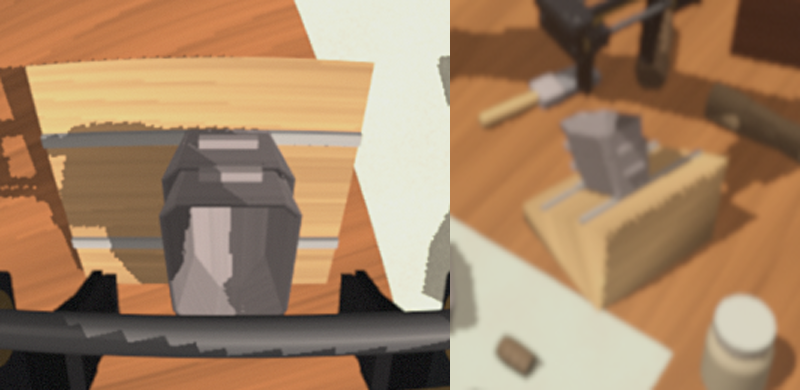

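The picture shows the first tray nested straight, lug bands one above the other at (230,145) and (230,174). Next a gentle press and height check on its side rims with part-open fingers.

>>> {"api": "arm_command", "payload": {"translation": [[0, 1.5, 0], [0, 1.5, 0], [0, 0, 3], [0, 0, 2.5], [0, 0, 0.5], [0, 0, 0]], "twist": [0, 0, 0, 0, 0, 0], "grip": 64, "force": 20}}

```text
time_s: 11.85
tool_pos: [0.5248, 0.1215, 0.1507]
tool_rot: [178.7, -0.8, -108.1]
force: [0.4, -0.5, -0.4]
grip_width: 0.0559
```

>>> {"api": "arm_command", "payload": {"translation": [[0, 0, 0.3], [0, 0, 0.2], [0, 0, 0.2], [0, 0, 0]], "twist": [0, 0, 0, 0]}}

```text
time_s: 12.35
tool_pos: [0.5259, 0.1219, 0.1454]
tool_rot: [178.9, -0.7, -108.1]
force: [0.2, 0.4, -0.8]
grip_width: 0.0554
```

>>> {"api": "arm_command", "payload": {"translation": [[0, 0, 0.4], [0, 0, 0.3], [0, 0, 0.2], [0, 0, 0]], "twist": [0, 0, 0, 0]}}

```text
time_s: 12.85
tool_pos: [0.5258, 0.122, 0.1359]
tool_rot: [178.9, -0.7, -108.1]
force: [-0.3, -0.2, 0.4]
grip_width: 0.056
```

>>> {"api": "arm_command", "payload": {"translation": [[0, 0, 0.2], [0, 0, 0.2], [0, 0, 0]], "twist": [0, 0, 0]}}

```text
time_s: 13.22
tool_pos: [0.5263, 0.1221, 0.1355]
tool_rot: [179.0, -0.8, -108.1]
force: [-1.3, -0.9, 2.3]
grip_width: 0.0554
```

>>> {"api": "arm_command", "payload": {"translation": [[0, 0, 0.4], [0, 0, 0.5], [0, 0, 0.6], [0, 0, 0.6]], "twist": [0, 0, 0, 0]}}

```text
time_s: 13.72
tool_pos: [0.5278, 0.1246, 0.1335]
tool_rot: [179.4, -1.2, -108.1]
force: [-15.0, -3.9, 40.4]
grip_width: 0.0559
```

>>> {"api": "arm_command", "payload": {"translation": [[0, 0, -1], [0, 0, -4], [0, 0, -5], [0, 0, 0]], "twist": [0, 0, 0, 0]}}

```text
time_s: 14.22
tool_pos: [0.5299, 0.1267, 0.2375]
tool_rot: [179.5, -1.1, -108.0]
force: [0.3, -0.1, -0.7]
grip_width: 0.0555
```

Run:
```python
from h import *
c=np.load('top0.npy',allow_pickle=True).item()
g=lambda u,v: cast(c,185+u/3.5,165+v/3.5,.044)[:2]
for r,n in (((436,260),(350,353)),((617,209),(720,289))):
    r,n=g(*r),g(*n); e=r-n; print(np.linalg.norm(e),(r+n)/2,np.degrees(np.arctan2(e[1],e[0])))
r,n=g(436,260),g(350,353); T=(r+n)/2; e=(r-n)/np.linalg.norm(r-n)
yaw=np.degrees(np.arctan2(e[1],e[0]))-90
togo([*(T+.02*e),.215],yaw); print(telemetry.get_obs()['qpos'].round())
```

```text
0.11900778562965506 [ 0.44291334 -0.10489556] -44.45557648086365
0.12074687933707702 [ 0.49025128 -0.36536554] 49.75209508972494
14.225 [0.5299 0.1267 0.2375] to [ 0.4572 -0.1189  0.215 ] tool cm [25.56 -0.72  2.75] twist 26.4 [ 0.3 -0.1 -0.7]
[  34.   12.  -57.   95.   11.   80. -133.]
```

>>> {"api": "arm_command", "payload": {"translation": [[4.5, -0.2, 0.5], [5.3, -0.2, 0.5], [5.3, -0.2, 0.5], [5.3, 0, 0.5], [5, 0, 0], [0, 0, 0], [0, 0, 0], [0, 0, 0], [0, 0, 0]], "twist": [0, 0, 0, 0, 0, 8.8, 8.8, 8.8, 0], "grip": 93}}

```text
time_s: 15.35
tool_pos: [0.4492, -0.1258, 0.2124]
tool_rot: [179.5, -1.4, -135.3]
force: [-0.3, 0.5, 0.0]
grip_width: 0.081
```

Run:
```python
from h import *
c=wrist('w7'); print(telemetry.get_obs()['qpos'].round())
cv2.imwrite('pics/w7b.png',cv2.resize(c['img'],(784,588),interpolation=cv2.INTER_CUBIC))
```

```text
15.35 [ 0.4492 -0.1258  0.2124] [ 179.5    -1.4  -135.33] [-0.3  0.5  0. ] 0.081
[  58.   -2.  -45.  107.   -0.   76. -122.]
```

View pics/w7b.png

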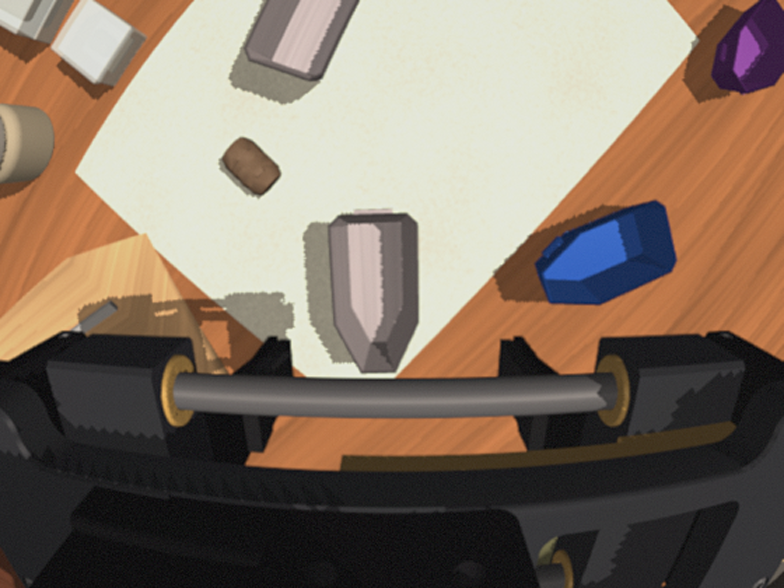

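The tray's rear rim is at (333–413,214), its sides at 329 and 418, and its nose at (363–396,371). The chip is well clear at (251,165).

Run:
```python
from h import *
c=np.load('w7.npy',allow_pickle=True).item()
g=lambda u,v,z=.044: wcast(c,u/1.4,v/1.4,[0,0,z])[:2]
rear=(g(335,214)+g(412,214))/2; nose=(g(363,371)+g(396,371))/2
print('len',np.linalg.norm(rear-nose),'w',np.linalg.norm(g(329,240)-g(418,240)))
e=(rear-nose); e/=np.linalg.norm(e); yaw=np.degrees(np.arctan2(e[1],e[0]))
for a,b in (((330,225),(329,265)),((417,225),(419,265))):
    d=g(*a)-g(*b); print('side yaw',np.degrees(np.arctan2(d[1],d[0])))
T=(rear+nose)/2+e*.001; print('origin',T,yaw)
togo([*(T+.026*e),.065],yaw-90); togo([*(T+.026*e),.032],yaw-90)
```

```text
len 0.1236404403138492 w 0.06521132770709649
side yaw -48.316196250810734
side yaw -41.88774542697751
origin [ 0.44272483 -0.10535605] -43.763887813769244
15.4 [ 0.4491 -0.1258  0.2124] to [ 0.4615 -0.1233  0.065 ] tool cm [-1.42 -0.82 14.71] twist -1.5 [ 0.2 -1.   0.9]
15.4 [ 0.4491 -0.1258  0.2124] to [ 0.4615 -0.1233  0.032 ] tool cm [-1.5  -0.85 18.01] twist -1.5 [ 0.2 -1.   0.9]
```

>>> {"api": "arm_command", "payload": {"translation": [[-1, -0.8, 0], [-0.4, 0, 4], [0, 0, 4], [0, 0, 4], [0, 0, 2.5], [0, 0, 0]], "twist": [-1.5, 0, 0, 0, 0, 0]}}

```text
time_s: 16.15
tool_pos: [0.4674, -0.1213, 0.0627]
tool_rot: [179.6, -1.1, -132.7]
force: [1.1, 0.6, 0.1]
grip_width: 0.081
```

Run:
```python
from h import *
togo([.4615,-.1233,.032],-133.8)
```

```text
16.15 [ 0.4674 -0.1213  0.0627] to [ 0.4615 -0.1233  0.032 ] tool cm [0.49 0.28 3.08] twist 1.1 [1.1 0.6 0.1]
```

>>> {"api": "arm_command", "payload": {"translation": [[0.4, 0.3, 0], [0, 0, 1.5], [0, 0, 1.3], [0, 0, 0]], "twist": [1, 0, 0, 0]}}

```text
time_s: 16.65
tool_pos: [0.4646, -0.123, 0.0357]
tool_rot: [179.9, -1.0, -133.6]
force: [-0.1, -0.5, -0.1]
grip_width: 0.081
```

Run:
```python
from h import *
togo([.4615,-.1233,.032],-133.8)
```

```text
16.65 [ 0.4646 -0.123   0.0357] to [ 0.4615 -0.1233  0.032 ] tool cm [0.23 0.2  0.38] twist 0.2 [-0.1 -0.5 -0.1]
```

>>> {"api": "arm_command", "payload": {"translation": [[0.25, 0.2, 0.2], [0, 0, 0.2], [0, 0, 0]], "twist": [0, 0, 0]}}

```text
time_s: 17.02
tool_pos: [0.4616, -0.1236, 0.032]
tool_rot: [179.9, -1.0, -133.6]
force: [0.3, -0.7, 1.1]
grip_width: 0.0808
```

>>> {"api": "arm_command", "payload": {"translation": [[0, 0, 0], [0, 0, 0], [0, 0, 0], [0, 0, 0], [0, 0, 0]], "twist": [0, 0, 0, 0, 0], "grip": 0, "force": 5}}

```text
time_s: 17.65
tool_pos: [0.4621, -0.1237, 0.0324]
tool_rot: [180.0, -1.0, -133.6]
force: [1.0, -0.0, -0.3]
grip_width: 0.0656
```

Run:
```python
from h import *
togo([.4615,-.1233,.032],-133.8)
```

```text
17.65 [ 0.4621 -0.1237  0.0324] to [ 0.4615 -0.1233  0.032 ] tool cm [0.01 0.07 0.04] twist 0.2 [ 1.  -0.  -0.3]
```

>>> {"api": "arm_command", "payload": {"translation": [[0, 0.4, -0.7], [0, 0.4, -0.6], [0, 0.5, -0.6], [0, 0.5, -0.6], [0, 0.6, -0.5], [0, 0.6, -0.5], [0, 0, 0]], "twist": [0, 0, 0, 0, 0, 0, 0], "grip": 0, "force": 3}}

```text
time_s: 18.52
tool_pos: [0.4383, -0.1006, 0.0697]
tool_rot: [180.0, -1.0, -133.6]
force: [0.1, -0.3, -2.3]
grip_width: 0.0658
```

>>> {"api": "arm_command", "payload": {"translation": [[0, 0, 0], [0, 0, -2], [0, 0, -4], [0, 0, -5], [0, 0, -4.5], [0, 0, -3], [0, 0, 0]], "twist": [0, 0, 0, 0, 0, 0, 0], "grip": 0, "force": 14}}

```text
time_s: 19.4
tool_pos: [0.44, -0.0988, 0.2582]
tool_rot: [179.7, -1.0, -133.6]
force: [-0.0, -0.1, -2.7]
grip_width: 0.0646
```

Run:
```python
from h import *
c=wrist('w8'); g=cv2.cvtColor(c['img'],cv2.COLOR_BGR2GRAY)
print('profile',[(v,int(g[v,265:299].mean())) for v in range(150,250,2)])
hs=cv2.cvtColor(c['img'],cv2.COLOR_BGR2HSV); print('row200',[(u,int(g[200,u]),int(hs[200,u,1])) for u in list(range(200,250,4))+list(range(320,370,4))])
print(telemetry.get_obs()['qpos'].round())
togo(deckpt(-.13,-.0125,.15),-108.2)
```

```text
19.4 [ 0.44   -0.0988  0.2582] [ 179.72   -1.03 -133.57] [-0.  -0.1 -2.7] 0.0646
profile [(150, 231), (152, 231), (154, 231), (156, 230), (158, 230), (160, 231), (162, 231), (164, 231), (166, 231), (168, 231), (170, 231), (172, 231), (174, 135), (176, 117), (178, 114), (180, 113), (182, 125), (184, 139), (186, 138), (188, 146), (190, 171), (192, 170), (194, 170), (196, 163), (198, 118), (200, 115), (202, 115), (204, 114), (206, 115), (208, 116), (210, 116), (212, 114), (214, 111), (216, 110), (218, 113), (220, 111), (222, 87), (224, 79), (226, 104), (228, 105), (230, 105), (232, 105), (234, 105), (236, 105), (238, 105), (240, 105), (242, 105), (244, 105), (246, 105), (248, 105)]
row200 [(200, 231, 20), (204, 232, 14), (208, 232, 16), (212, 231, 17), (216, 233, 14), (220, 230, 20), (224, 235, 18), (228, 78, 27), (232, 113, 30), (236, 113, 31), (240, 115, 31), (244, 118, 29), (248, 118, 30), (320, 117, 29), (324, 115, 31), (328, 115, 29), (332, 123, 31), (336, 135, 77), (340, 133, 157), (344, 139, 156), (348, 141, 154), (352, 135, 158), (356, 138, 156), (360, 137, 155), (364, 131, 155), (368, 137, 155)]
[  59.   -7.  -46.  105.   -4.   81. -120.]
19.45 [ 0.4391 -0.0987  0.2567] to [0.3955 0.1664 0.1374] tool cm [-16.43  21.34  11.79] twist -25.4 [-0.   0.3 -2.7]
```

Run:
```python
from h import *
from scipy.optimize import least_squares
c=np.load('w8.npy',allow_pickle=True).item()
o=telemetry.get_obs(); tcp=np.array([.44,-.0988,.2582]); y=np.radians(-133.57+90); e=np.array([np.cos(y),np.sin(y),0]); z=np.array([0,0,1.])
M=[((.062,.044),223.5),((.0532,0),173.5),((.0642,.025),188.6),((.0582,.025),197.5)]
def res(p,zc,full=False):
    xg,f=p; ex=e*np.cos(f)+z*np.sin(f); ez=-e*np.sin(f)+z*np.cos(f)
    A=tcp+z*(zc-.0324); pt=lambda x,zz: A+ex*(x-xg)+ez*(zz-zc)
    if full: d=tcp-pt(0,0); return d@ex,d@ez
    return [wproj(c,pt(*a))[1]-v for a,v in M]
for zc in (.036,.040,.044):
    s=least_squares(res,[.026,.45],args=(zc,),x_scale=[.01,.1]); print(zc,s.x[0].round(4),np.degrees(s.x[1]).round(1),s.fun.round(1),'tcp in tray',np.round(res(s.x,zc,True),4))
# lateral at stand, from w6: rear rim edges of nested tray; stand front
c=np.load('w6.npy',allow_pickle=True).item()
for u,v in((163,230),(299,230),(163,240),(299,240),(196,205),(265,205)):
    print((wcast(c,u/1.5+130,v/1.5+60,od+RD[:,2]*.074,RD[:,2])-od)@RD)
for k in (.09,.05): togo(deckpt(.0221-.0007,-.014,.0871+k),-108.2)
```

```text
0.036 0.0222 30.6 [-0.6 -0.5  0.2  0.8] tcp in tray [0.0203 0.0329]
0.04 0.0247 30.7 [-0.6 -0.5  0.3  0.8] tcp in tray [0.0208 0.0335]
0.044 0.0272 30.9 [-0.6 -0.5  0.3  0.8] tcp in tray [0.0213 0.034 ]
[0.04043286 0.01806005 0.074     ]
[ 0.0401632  -0.04641598  0.074     ]
[0.03345256 0.01872264 0.074     ]
[ 0.03315112 -0.047176    0.074     ]
[0.0565394  0.00166774 0.074     ]
[ 0.0564368  -0.02926149  0.074     ]
19.45 [ 0.4391 -0.0987  0.2567] to [0.5068 0.1284 0.2366] tool cm [-21.16  10.73   1.7 ] twist -25.4 [-0.   0.3 -2.7]
19.45 [ 0.4391 -0.0987  0.2567] to [0.5258 0.1222 0.2019] tool cm [-22.08   8.9    5.13] twist -25.4 [-0.   0.3 -2.7]
```

>>> {"api": "arm_command", "payload": {"translation": [[-3, 1.2, -0.5], [-4.5, 1.9, -0.5], [-4.9, 2, 0], [-4.9, 2, 0], [-4.5, 1.8, 0], [0, 0, 0], [0, 0, 0], [0, 0, 0], [0, 0, 0]], "twist": [0, 0, 0, 0, 0, -8.5, -8.5, -8.4, 0]}}

```text
time_s: 20.58
tool_pos: [0.5095, 0.1095, 0.2449]
tool_rot: [177.4, -0.7, -106.8]
force: [0.6, 0.8, -2.4]
grip_width: 0.0647
```

Run:
```python
from h import *
for k in (.05,.03): togo(deckpt(.0188,-.0142,.0875+k),-108.2)
```

```text
20.575 [0.5095 0.1095 0.2449] to [0.5234 0.1228 0.201 ] tool cm [-1.73 -1.14  4.32] twist 1.4 [ 0.6  0.8 -2.4]
20.575 [0.5095 0.1095 0.2449] to [0.5329 0.1197 0.1837] tool cm [-1.73 -2.22  6.01] twist 1.4 [ 0.6  0.8 -2.4]
```

>>> {"api": "arm_command", "payload": {"translation": [[-1.7, -1.1, 0], [0, 0, 2], [0, 0, 2], [0, 0, 0.3], [0, 0, 0]], "twist": [1, 0, 0, 0, 0]}}

```text
time_s: 21.2
tool_pos: [0.5212, 0.1212, 0.1951]
tool_rot: [177.0, -1.0, -108.7]
force: [0.4, -0.2, -2.1]
grip_width: 0.0648
```

Run:
```python
from h import *
for k in (.03,0): togo(deckpt(.0188,-.0142,.0875+k),-108.2)
c=wrist('w9'); g=cv2.cvtColor(c['img'],cv2.COLOR_BGR2GRAY)
for v in (130,140,150,155,160,165,170,185,205): 
    r=g[v,200:370].astype(int); print(v,' '.join(str(x) for x in r[::4]))
u=[wproj(c,deckpt(.062,-.0142,z)) for z in(.074,.05)]; print(np.round(u))
cv2.imwrite('pics/w9b.png',cv2.resize(c['img'][60:320,130:430],None,fx=2.3,fy=2.3,interpolation=cv2.INTER_CUBIC))
```

```text
21.2 [0.5212 0.1212 0.1951] to [0.5329 0.1197 0.1837] tool cm [-0.26 -1.22  1.08] twist -0.5 [ 0.4 -0.2 -2.1]
21.2 [0.5212 0.1212 0.1951] to [0.5472 0.115  0.1577] tool cm [-0.31 -2.85  3.59] twist -0.5 [ 0.4 -0.2 -2.1]
21.2 [0.5212 0.1212 0.1951] [ 177.     -0.96 -108.69] [ 0.4 -0.2 -2.1] 0.0648
130 106 108 108 108 106 98 89 94 95 92 93 92 88 89 87 86 84 83 84 84 85 82 82 82 85 83 82 84 83 104 115 176 174 172 174 171 172 171 173 170 170 171 199
140 107 108 106 107 102 88 122 133 128 135 110 159 178 181 177 175 177 177 175 101 99 100 102 98 99 101 84 83 83 83 82 83 166 177 177 176 178 177 178 175 176 156 136
150 112 109 111 108 109 107 129 78 61 62 62 86 102 103 98 176 175 174 175 101 99 103 99 98 99 103 86 85 82 84 86 88 181 179 177 179 180 179 181 179 179 131 135
155 104 105 105 105 105 90 63 64 62 63 61 75 103 101 185 173 177 178 174 102 100 103 101 99 99 103 86 86 85 84 86 92 185 183 183 183 183 184 183 183 181 135 136
160 111 109 108 107 108 71 60 62 60 63 63 66 104 100 183 173 177 175 173 99 98 104 100 98 100 102 83 84 84 84 84 97 185 185 187 184 186 186 184 186 160 137 140
165 109 109 109 110 107 82 62 63 60 62 62 60 103 178 181 173 175 177 176 103 100 104 101 100 100 99 85 86 86 84 85 124 189 189 188 187 189 189 188 190 144 140 139
170 103 104 104 103 103 94 64 62 63 59 62 62 105 134 181 172 174 177 173 100 101 103 103 100 100 99 86 85 84 84 86 163 193 193 193 194 194 195 194 196 140 138 135
185 111 113 111 110 112 111 71 64 68 95 83 80 83 91 89 87 87 87 87 89 89 86 87 87 90 89 87 88 86 83 83 67 171 184 183 185 183 184 184 143 145 143 146
205 106 105 105 106 104 104 93 87 80 82 81 83 79 81 83 83 80 82 81 81 82 83 81 81 83 82 83 81 80 82 82 80 81 83 59 162 178 181 133 131 132 129 131
[[276. 123.]
 [276. 103.]]
```

Run:
```python
from h import *
c=np.load('w9.npy',allow_pickle=True).item(); g=cv2.cvtColor(c['img'],cv2.COLOR_BGR2GRAY).astype(int)
for v in (146,150,155,160,165,170):
    r=cv2.GaussianBlur(c['img'],(3,3),0)[v].astype(int).sum(1)/3; d=np.diff(r)
    ul=np.argmin(d[205:235])+205.5; ur=np.argmax(d[310:345])+310.5
    a,b=[(wcast(c,u,v,od+RD[:,2]*.074,RD[:,2])-od)@RD for u in(ul,ur)]; print(v,ul,ur,a.round(4),b.round(4),'mid y',((a+b)/2)[1].round(4),'w',(a-b)[1].round(4))
```

```text
146 230.5 326.5 [0.0464 0.0133 0.074 ] [ 0.0454 -0.0442  0.074 ] mid y -0.0155 w 0.0575
150 227.5 326.5 [0.0434 0.0154 0.074 ] [ 0.0424 -0.0445  0.074 ] mid y -0.0146 w 0.0599
155 223.5 325.5 [0.0397 0.0183 0.074 ] [ 0.0385 -0.0442  0.074 ] mid y -0.013 w 0.0625
160 218.5 324.5 [0.0359 0.0219 0.074 ] [ 0.0346 -0.0439  0.074 ] mid y -0.011 w 0.0659
165 219.5 324.5 [0.0318 0.0218 0.074 ] [ 0.0305 -0.0443  0.074 ] mid y -0.0112 w 0.0661
170 220.5 323.5 [0.0276 0.0217 0.074 ] [ 0.0263 -0.044   0.074 ] mid y -0.0112 w 0.0657
```

>>> {"api": "arm_command", "payload": {"translation": [[-0.5, -0.6, 0.3], [0, -0.6, 0.7], [0, 0, 0], [0, 0, 0]], "twist": [-0.4, 0, 0, 0]}}

```text
time_s: 21.75
tool_pos: [0.5358, 0.1221, 0.1851]
tool_rot: [177.1, -0.9, -108.4]
force: [0.2, -0.4, -2.2]
grip_width: 0.0653
```

```bash
cat >> h.py <<'E'
def mids(name,rows,Y):
    c=wrist(name)
    for v in rows:
        r=cv2.GaussianBlur(c['img'],(3,3),0)[v].astype(int).sum(1)/3; d=np.diff(r)
        ul=np.argmin(d[200:240])+200.5; ur=np.argmax(d[310:355])+310.5
        a,b=[(wcast(c,u,v,od+RD[:,2]*.074,RD[:,2])-od)@RD for u in(ul,ur)]; print(v,ul,ur,'x',a[0].round(4),'mid y',((a+b)/2)[1].round(4),'w',(a-b)[1].round(4))
E
python3 - <<'E'
from h import *
for k in (.02,0): togo(deckpt(.0188,-.0112,.0875+k),-108.2)
mids('w10',range(130,215,6),0)
E
```

```text
21.75 [0.5358 0.1221 0.1851] to [0.5386 0.121  0.175 ] tool cm [ 0.   -0.35  1.  ] twist -0.2 [ 0.2 -0.4 -2.2]
21.75 [0.5358 0.1221 0.1851] to [0.5481 0.1179 0.1577] tool cm [-0.03 -1.44  2.68] twist -0.2 [ 0.2 -0.4 -2.2]
21.75 [0.5358 0.1221 0.1851] [ 177.14   -0.87 -108.36] [ 0.2 -0.4 -2.2] 0.0653
130 239.5 326.5 x 0.0746 mid y -0.0119 w 0.0452
136 236.5 330.5 x 0.0708 mid y -0.0122 w 0.0496
142 226.5 331.5 x 0.0671 mid y -0.0098 w 0.0562
148 227.5 331.5 x 0.063 mid y -0.0101 w 0.0565
154 227.5 332.5 x 0.0589 mid y -0.0104 w 0.058
160 232.5 336.5 x 0.0546 mid y -0.013 w 0.0583
166 224.5 339.5 x 0.0503 mid y -0.0116 w 0.0656
172 224.5 338.5 x 0.0458 mid y -0.0113 w 0.0662
178 225.5 337.5 x 0.0411 mid y -0.0113 w 0.0661
184 226.5 336.5 x 0.0363 mid y -0.0113 w 0.0661
190 227.5 335.5 x 0.0312 mid y -0.0113 w 0.066
196 227.5 334.5 x 0.0261 mid y -0.011 w 0.0666
202 224.5 337.5 x 0.0207 mid y -0.0111 w 0.0718
208 229.5 340.5 x 0.0151 mid y -0.0137 w 0.072
214 219.5 344.5 x 0.0093 mid y -0.0118 w 0.0829
```

>>> {"api": "arm_command", "payload": {"translation": [[0, -0.3, 0.6], [0, -0.3, 0.6], [0, -0.25, 0.5], [0, 0, 0]], "twist": [0, 0, 0, 0], "force": 8}}

```text
time_s: 22.3
tool_pos: [0.5433, 0.1187, 0.1663]
tool_rot: [177.1, -0.9, -108.4]
force: [-1.1, -0.1, -2.4]
grip_width: 0.0651
```

Run:
```python
from h import *
togo(deckpt(.0188,-.0112,.0875),-108.2)
```

```text
22.3 [0.5433 0.1187 0.1663] to [0.5481 0.1179 0.1577] tool cm [-0.09 -0.53  0.84] twist -0.2 [-1.1 -0.1 -2.4]
```

>>> {"api": "arm_command", "payload": {"translation": [[0, -0.2, 0.3], [0, -0.2, 0.3], [0, -0.15, 0.25], [0, 0, 0]], "twist": [0, 0, 0, 0], "force": 4}}

```text
time_s: 22.8
tool_pos: [0.5482, 0.1179, 0.1583]
tool_rot: [177.1, -0.9, -108.3]
force: [-0.6, 0.3, -1.5]
grip_width: 0.0655
```

Run:
```python
from h import *
togo(deckpt(.0188,-.0112,.0875),-108.2)
```

```text
22.8 [0.5482 0.1179 0.1583] to [0.5481 0.1179 0.1577] tool cm [0.   0.01 0.06] twist -0.1 [-0.6  0.3 -1.5]
```

>>> {"api": "arm_command", "payload": {"translation": [[0, 0, 0], [0, 0, 0], [0, 0, -1], [0, 0, -3], [0, 0, -3.5], [0, 0, 0]], "twist": [0, 0, 0, 0, 0, 0], "grip": 93}}

```text
time_s: 23.55
tool_pos: [0.5536, 0.1174, 0.2375]
tool_rot: [177.3, -0.8, -108.4]
force: [0.7, 0.3, -1.0]
grip_width: 0.0809
```

Run:
```python
from h import *
c=wrist('w11'); s=optics.read_camera('scene'); t=optics.read_camera('top')
for n,x in(('s11',s),('t11',t)): np.save(n+'.npy',x,allow_pickle=True)
g=cv2.cvtColor(c['img'],cv2.COLOR_BGR2GRAY)
for z in (.05,.074,.098): print('pred rear rim v',z,np.round(wproj(c,deckpt(.062,-.0112,z))),'inner,-2mm',np.round(wproj(c,deckpt(.057,-.0112,z))),'lugtop',np.round(wproj(c,deckpt(.0622,-.0112,z-.019))))
print([(v,int(g[v,272:290].mean())) for v in range(110,250,3)])
# press position: side rim, tray x ~ 0
H=telemetry.get_obs()['tool_pos']; h=(RD[:,0]/np.cos(np.pi/6)*[1,1,0]); 
P=deckpt(-.002,-.0112,.098); togo([P[0],P[1],.20],-108.2); print('rim z',P[2])
```

```text
23.55 [0.5536 0.1174 0.2375] [ 177.35   -0.81 -108.37] [ 0.7  0.3 -1. ] 0.0809
pred rear rim v 0.05 [282. 146.] inner,-2mm [282. 151.] lugtop [282. 132.]
pred rear rim v 0.074 [282. 166.] inner,-2mm [282. 171.] lugtop [282. 150.]
pred rear rim v 0.098 [283. 189.] inner,-2mm [283. 195.] lugtop [282. 170.]
[(110, 189), (113, 191), (116, 195), (119, 198), (122, 200), (125, 180), (128, 91), (131, 125), (134, 176), (137, 169), (140, 101), (143, 104), (146, 99), (149, 123), (152, 152), (155, 177), (158, 122), (161, 103), (164, 104), (167, 99), (170, 113), (173, 121), (176, 161), (179, 168), (182, 98), (185, 93), (188, 93), (191, 86), (194, 82), (197, 73), (200, 145), (203, 145), (206, 145), (209, 145), (212, 145), (215, 145), (218, 143), (221, 141), (224, 141), (227, 141), (230, 140), (233, 140), (236, 141), (239, 149), (242, 137), (245, 126), (248, 111)]
23.7 [0.5515 0.1165 0.2338] to [0.526  0.1251 0.2   ] tool cm [-0.07  2.51  3.51] twist -0.2 [-0.8  0.4  0.3]
rim z 0.156370489570875
```

>>> {"api": "arm_command", "payload": {"translation": [[0, 1.2, 0], [0, 1.3, 1], [0, 0, 2], [0, 0, 2], [0, 0, 0], [0, 0, 0]], "twist": [0, 0, 0, 0, 0, 0], "grip": 64, "force": 20}}

```text
time_s: 24.45
tool_pos: [0.5181, 0.1257, 0.1808]
tool_rot: [176.6, -1.2, -108.2]
force: [0.3, 0.1, 0.0]
grip_width: 0.0557
```

```bash
cat >> h.py <<'E'
def rimz(zd):
    o=telemetry.get_obs(); d=(o['tool_pos']-od); H=d[:2]@np.array([np.cos(np.radians(-18.1)),np.sin(np.radians(-18.1))])
    print('contact TCP z expected',od[2]+zd/np.cos(np.pi/6)+H*np.tan(np.pi/6)+.0055+.001,'tray x',H/np.cos(np.pi/6)+zd*np.tan(np.pi/6),o['tool_pos'],o['force'])
E
python3 -c "
from h import *
rimz(.098)"
```

```text
contact TCP z expected 0.15843280029676438 tray x -0.010875378548221244 [0.51810178 0.12569501 0.18079781] [0.31469705 0.1090423  0.02816497]
```

>>> {"api": "arm_command", "payload": {"translation": [[0, -0.2, 0.8], [0, 0, 0.6], [0, 0, 0.3], [0, 0, 0]], "twist": [0, 0, 0, 0]}}

```text
time_s: 24.95
tool_pos: [0.5197, 0.1252, 0.1637]
tool_rot: [176.7, -1.1, -108.2]
force: [0.2, -0.2, 0.3]
grip_width: 0.0557
```

```bash
python3 -c "
from h import *
rimz(.098)"
```

```text
contact TCP z expected 0.15939510037254204 tray x -0.00895077839666588 [0.51969778 0.12521306 0.16369534] [ 0.21171989 -0.20396814  0.28383639]
```

>>> {"api": "arm_command", "payload": {"translation": [[0, 0, 0.2], [0, 0, 0.2], [0, 0, 0]], "twist": [0, 0, 0]}}

```text
time_s: 25.32
tool_pos: [0.5202, 0.1255, 0.1605]
tool_rot: [176.8, -1.1, -108.2]
force: [-0.9, -0.4, 2.3]
grip_width: 0.0557
```

>>> {"api": "arm_command", "payload": {"translation": [[0, 0, 0.2], [0, 0, 0.15], [0, 0, 0]], "twist": [0, 0, 0]}}

```text
time_s: 25.7
tool_pos: [0.5204, 0.1259, 0.1601]
tool_rot: [176.9, -1.1, -108.2]
force: [-1.4, 0.6, 3.0]
grip_width: 0.0556
```

>>> {"api": "arm_command", "payload": {"translation": [[0, 0, 0.3], [0, 0, 0.3]], "twist": [0, 0]}}

```text
time_s: 25.95
tool_pos: [0.5209, 0.1262, 0.158]
tool_rot: [177.0, -1.2, -108.2]
force: [-7.0, -2.8, 23.1]
grip_width: 0.0559
```

>>> {"api": "arm_command", "payload": {"translation": [[0, 0, -0.8], [0, 0, -4], [0, 0, -4], [0, 0, 0]], "twist": [0, 0, 0, 0]}}

```text
time_s: 26.45
tool_pos: [0.5256, 0.1264, 0.2475]
tool_rot: [177.0, -1.2, -108.2]
force: [0.5, 0.4, 0.4]
grip_width: 0.0556
```

Run:
```python
from h import *
o=telemetry.get_obs(); togo(deckpt(.02,-.0112,.17),-108.2)
```

```text
26.45 [0.5256 0.1264 0.2475] to [0.5099 0.1304 0.2297] tool cm [0.07 1.52 1.86] twist 0.0 [0.5 0.4 0.4]
```

>>> {"api": "arm_command", "payload": {"translation": [[0, 2, -3], [0, 3, -3], [0, 2, 0], [0, 0, 0]], "twist": [0, 0, 0, 0]}}

```text
time_s: 26.95
tool_pos: [0.4602, 0.1477, 0.3086]
tool_rot: [176.7, -1.3, -108.3]
force: [0.8, -0.4, 0.1]
grip_width: 0.0559
```

Run:
```python
from h import *
c=wrist('w12'); s=optics.read_camera('scene'); t=optics.read_camera('top')
for z in (.05,.074,.098): print(z,'rear',np.round(wproj(c,deckpt(.062,-.0112,z))),'nose',np.round(wproj(c,deckpt(-.064,-.0112,z))))
a=cv2.resize(c['img'][0:260,130:450],(480,390),interpolation=cv2.INTER_CUBIC)
b=cv2.resize(s['img'][130:250,260:380],(320,390),interpolation=cv2.INTER_CUBIC)
d=cv2.resize(t['img'][165:285,185:410],(380,203),interpolation=cv2.INTER_CUBIC)
e=cv2.resize(s['img'][100:360,80:420],(380,203))
im=np.vstack([np.hstack([a,b]),cv2.copyMakeBorder(np.hstack([d,e]),0,0,0,40,cv2.BORDER_CONSTANT)]); cv2.imwrite('pics/fin.png',im)
```

```text
26.95 [0.4602 0.1477 0.3086] [ 176.71   -1.32 -108.28] [ 0.8 -0.4  0.1] 0.0559
0.05 rear [279.  38.] nose [279. 141.]
0.074 rear [279.  45.] nose [279. 153.]
0.098 rear [280.  54.] nose [279. 167.]
```

View pics/fin.png

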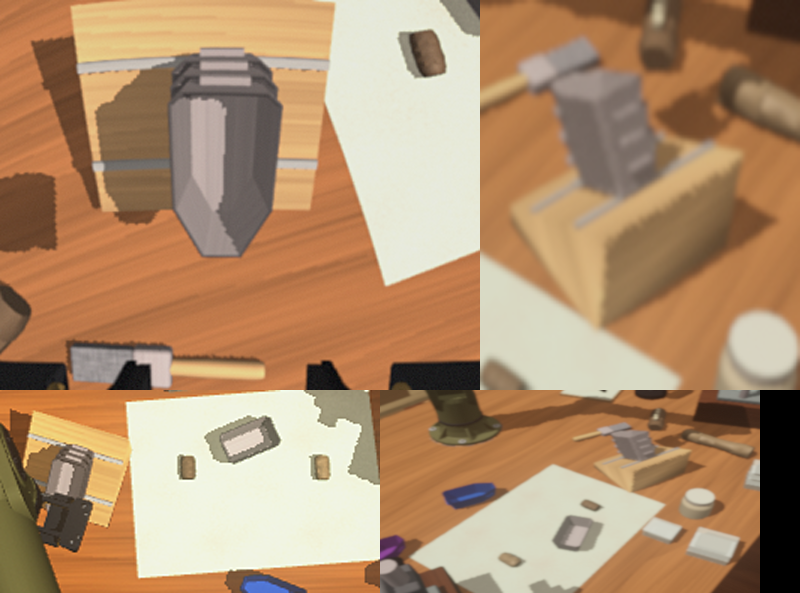

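The picture shows both trays nested, with three evenly spaced lugs in the scene view, noses in line at about (222,256), and the other things in place.

```bash
python3 -c "
from h import *
print(env.sign_off())"
```

```text
the job is handed in; nothing more can be done
None
```

Both loose nose-ended trays are nested on the tray on the stand's carriage, noses down the slope over the nose below. I handed the job in at about 27 s. Each was gripped near its rear, tipped nose-down about its grip to roughly the 30° slope, set into the tray below, released and pressed on its side rims.

**Last checks:**
- **Seating:** the final pictures show the lugs evenly spaced and the noses in line. When I pressed, the rims met the fingers about 1 mm above the computed fully-home height, which is within the calibration error.
- **Position:** the last wrist picture shows the top tray's nose about 2 mm further down the slope than computed, which the play allows.
- **Other things:** the square-ended tray, both chips, the blue tray, jar, brush and boxes look undisturbed in the last views. I did not check the long bone, the jaw or the purple tray closely.

**Did not go as intended:**
- **Pressing was not gentle:** the press on the first tray reached about 40 N at the wrist, through the fingertips, and the second about 23 N.
- **Carriage moved:** it measured about 3 mm to one side after the first press, so I measured it again before inserting the second tray.

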